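Touch-latch cupboard: press, let it spring ajar, push it wide open

ROBOT

A 7-joint arm with a two-finger parallel gripper is mounted at the origin on a cart in front of the work surface, level with it; the furniture and walls round the work are solid. World frame = base frame: x ahead of the robot, y to its left, z up, the work surface at z = 0. Lengths are in m, angles in rad, forces in N, time in s.
With the tool pointing down it reaches from about 0.4 to 0.85 m from the base axis. Payload 10.4 kg.
Tool frame: the origin (TCP) lies on the centre line of the jaws, within the pads' length; the fingertips stand 17 mm ahead of it and the grasp point (between the pads) lies 2 mm behind it; z points along the fingers, y is the line along which they close (so a half turn about z gives the same grasp; the last joint's range is limited). The gripper opens to 85 mm and grips with 20 to 120 N. Pads are 22 mm wide; open, the fingers measure 114 mm over their backs; the gripper's body (76 mm by 85 mm) begins 54 mm behind the grasp point. The pads swing forward as they close: fully open they stand 13 mm farther back than shut.
Start: joints at [-1.219, 0.332, -0.065, 1.46, 0.022, 1.35, -0.088], TCP at [0.229, 0.582, 0.248] pointing down, gripper open.
Joint ranges: [-2.6, 2.6], [-0.5, 2.12], [-1.47, 1.34], [0.16, 2.42], [-1.27, 4.41], [0.06, 2.06], [-2.6, 2.6]. Speed limits (rad/s): [2.22, 2.22, 2.79, 2.79, 3.14, 3.14, 3.14].

INTERFACE

Orientations are given as a unit quaternion [x, y, z, w].
In Python, from workcell import sensors, imaging, order, spotter gives the robot as it stands. The module is installed in compiled form; this text tells all that it offers.
- The arm moves only by the shell command python3 -m inch 'ROWS' [FORCE]. ROWS is JSON, a list that holds one entry, the list of rows, each a list of 7 numbers: the shift along the tool's x, y, z in m, then the turn, a rotation vector about the tool's x, y, z in rad, then the closure, from -1 (fully open) to 1 (shut). In form: [[[x, y, z, ax, ay, az, hand], ...]]. A call has 1 to 10 rows; each row is the pose to reach, as a shift and turn from the pose commanded when the call began, along the tool's axes at that moment; what a row does not reach only later rows make up. A row lasts 1/10 s, in which the tool goes at most 50 mm and 8.59 degrees, less where a joint would pass 70% of its speed; a pose out of reach is approached as far as the arm can. A call with a gripper value outside its range is refused whole. The fingers move at their own pace and stop on an object; FORCE is the grip in N (left out, the last holds). Time passes only in rows, so rows that repeat a pose let the fingers close. It gives the time, the measured TCP pose, the force, the opening and the grip force at its end, in the units of the state.
- sensors.get_obs(): the state, without advancing time (a new reading comes with each control period).
- imaging.camera(name): name is "scene" or "top"; returns the picture (400x640x3 uint8, blue, green, red); there is no depth.
- imaging.calibration(name): a dict with "mtx" (3x3 intrinsics, pixels), "R" (3x3) and "t" (3): a world point X has camera coordinates R X + t. Camera axes: x right, y down, z forward; pixel columns grow to the right and rows downward; lengths in m; the calibration is good to about 2 mm. A picture is of the moment at which its call begins. calibration takes no time and is no camera call.
- order.hand_in(): hands the job in; it is judged then, once.
Trained networks look in the newest picture that a camera, given by its name, has taken for a name from the list of things; names that differ only in an ending like _2 or _b are one class to them, and where a whole thing is asked for, a point or a joint stands for the part that bears it (a point fixed in the world has none). Each returns a list of dicts, best first, with "conf" (0 to 1); they miss things now and then, are a little off and sometimes report something else, mostly with a low value. They report only what shows in the picture. A call takes as long as a camera call.
- spotter.look_for(label, camera): "pixel" ([column, row] in pixels, amid what is visible of it).
The state is a dict: "clock": time; "joint_pos": joint angles; "joint_velocities": joint speeds; "tau": joint torques, N m; "position": TCP position; "ee_rot": TCP orientation; "ft_force": force on the tool from outside, world axes, zero at the start; "torque": the same for the moment, N m; "grip_width": opening from 0.0 (shut) to 1.0 (fully open); "grasp_force": force on a finger pad.
Only numpy, scipy, OpenCV 4.12 (cv2) and the standard library are available. Lean on these libraries where they do the work, as an engineer would, in place of code of your own. Each camera call takes 0.05 s, during which the arm holds its last target. There are 200 camera calls.

TASK

Open the wider of the two small handleless wooden cupboards on the worktop: press its door in at the round touch plate so that the push latch lets go, take your finger away so that the spring brings the door ajar by itself, then reach behind the free edge and push the door on until it stands about square to the cupboard front. Leave the narrower cupboard shut and do not shift or lift any of the things standing about.

Things in the scene. Friction and masses are not known exactly. Their poses are not given: they have to be found in the camera images.
- wide_cupboard: WIDE handleless cupboard of light wood, fixed on the worktop: 170 mm wide (y), 110 deep (x), 150 high, flat top; origin under its centre at worktop level; x axis from door to back, y to the left. Door leaf 14 mm thick, 166 wide, 138 high (top at 144), 5 mm before the carcass; its front face at x = -74 mm. Hinge on the left, free edge on the right seen from the robot. This is the one to open.
- wide_touch (a point): centre of the outer face of the touch plate on the wide cupboard's door: a steel disc 26 mm across that stands 1 mm proud, 30 mm from the free edge and 30 mm below the door's top edge; the point moves with the door, its x axis is square to the leaf, into the door. Pressing here takes about 5 N; the latch lets go after some 1 to 2 mm (the stop is at 3 mm).
- wide_edge (a point): top corner of the wide door's free edge, mid thickness, 166 mm from the hinge line; moves with the door
- wide_hinge (a point): point on the upright hinge line of the wide door (mid thickness of the leaf), level with the door's top edge; does not move
- wide_door (a joint): angle of the wide cupboard's door in rad: 0 shut on its push latch (start), slightly negative while pressed in (stop at -0.022), positive as it swings out towards the robot (stop at 1.75; 1.57 is square to the front). Once unlatched and let go it springs out in about a second and rests at about 0.65; beyond that no spring acts, only light friction and damping (1 to 2 N at the free edge), and it stays where it is left. It does not latch again.
- narrow_cupboard: NARROW handleless cupboard of light wood, fixed on the worktop: 110 mm wide (y), 110 deep (x), 150 high, flat top; origin under its centre at worktop level; x axis from door to back, y to the left. Door leaf 14 mm thick, 106 wide, 138 high (top at 144), 5 mm before the carcass; its front face at x = -74 mm. Hinge on the right, free edge on the left seen from the robot. Same latch; must stay shut.
- narrow_door (a joint): angle of the narrow cupboard's door in rad: 0 shut on its push latch (start), slightly negative while pressed in (stop at -0.022), positive as it swings out towards the robot (stop at 1.75; 1.57 is square to the front).
- tin: food tin 57 mm across, 72 mm high, standing left of both cupboards, in front of the coffee machine; origin under its centre
- cup: white espresso cup 60 mm across (84 mm with its handle), 49 mm high, in front of the narrow cupboard; origin under its centre
- lemon: lemon 73 x 56 x 55 mm on the left of the worktop; origin under its centre
- timer: round kitchen timer 64 mm across, 47 mm high, on the left; origin under its centre
- spoons: pair of measuring spoons 79 x 120 mm, 13 mm high, on the left; origin under their centre
- mandarin: mandarin 60 mm across, 50 mm high, on the left; origin under its centre

How it is judged:
On the way, in this order (a step that is already met when the one before it is completed fails the run):
1. the wide door is pressed in (more than 1 mm at the touch plate) (value of joint wide_door below -0.006 rad).
2. the spring has brought the wide door ajar (beyond 0.45 rad) with nothing of the robot touching it (value of joint wide_door between 0.45 and 0.9 rad and contact force between each of the arm, the fingers and wide_door below 0.3 N), for 0.1 s.
At the end, for the whole second after the job is handed in: The wide door stands open at 1.3 rad or more (its stop is at 1.75), at rest; the narrow door is shut (under 0.05 rad); every loose thing is within 20 mm of where it stood (value of joint wide_door above 1.3 rad and velocity of joint wide_door between -0.05 and 0.05 rad/s and value of joint narrow_door below 0.05 rad and distance of each of tin, cup, lemon, timer, spoons, mandarin from where it was at the start of the episode below 0.02 m); the robot touches nothing.
It fails at once if the narrow cupboard's latch is released (door beyond 0.05 rad) (value of joint narrow_door above 0.05 rad).
It fails at once if a bystander is shifted, lifted or knocked by 20 mm or more (distance of any of tin, cup, lemon, timer, spoons, mandarin from where it was at the start of the episode above 0.02 m).
It also fails if it takes over 48 s, if anything falls off the work surface, if the arm or the gripper's body presses on something with over 40 N, if the wrist force passes 120 N, or if a joint passes its speed limit or range.

## Working session

There is one attempt and no reset: what is moved stays moved. The work goes in short steps, Python scripts to look and compute and a shell command to move; the robot and the scene stay as the last step left them, time stands still between calls to the robot, and variables do not carry over. Pictures are saved under pics/ and viewed, at most 10 in all, crops included, and the job is handed in when it is done.

```bash
mkdir -p pics; python3 - <<'E'
from workcell import sensors, imaging, spotter
import cv2,numpy as np
o=sensors.get_obs();print({k:np.round(v,3).tolist() for k,v in o.items()})
for c in("scene","top"):
    cv2.imwrite(f"pics/{c}0.png",imaging.camera(c))
    K=imaging.calibration(c);print(c,np.round(K["mtx"],1).tolist(),np.round(K["R"],3).tolist(),np.round(K["t"],3).tolist())
    for n in("wide_cupboard","wide_touch","wide_edge","narrow_cupboard","tin","cup"):
        print(n,[(np.round(d["pixel"]).tolist(),round(d["conf"],2)) for d in spotter.look_for(n,c)[:2]])
E
```

```text
{'clock': 0.0, 'joint_pos': [-1.219, 0.333, -0.065, 1.461, 0.022, 1.35, -0.088], 'joint_velocities': [-0.001, 0.001, 0.0, -0.0, 0.001, 0.002, -0.0], 'tau': [-0.0, -62.544, 0.049, -39.159, 0.016, 0.01, 0.0], 'position': [0.229, 0.581, 0.247], 'ee_rot': [0.186, 0.982, -0.001, -0.0], 'ft_force': [0.26, 0.193, 0.272], 'torque': [-0.019, -0.07, 0.015], 'grasp_force': 0.0, 'grip_width': 0.994}
scene [[460.7, 0.0, 317.2], [0.0, 460.7, 194.5], [0.0, 0.0, 1.0]] [[0.404, -0.915, -0.018], [-0.468, -0.19, -0.863], [0.786, 0.357, -0.505]] [-0.185, 0.334, 1.001]
wide_cupboard [([318.0, 197.0], 0.74), ([422.0, 199.0], 0.71)]
wide_touch [([423.0, 211.0], 0.64)]
wide_edge [([424.0, 210.0], 0.57)]
narrow_cupboard [([332.0, 194.0], 0.92)]
tin [([259.0, 204.0], 0.88)]
cup [([284.0, 227.0], 0.87)]
top [[424.8, 0.0, 317.4], [0.0, 424.8, 203.3], [0.0, 0.0, 1.0]] [[-0.038, -0.999, 0.002], [-0.977, 0.037, -0.209], [0.209, -0.01, -0.978]] [0.051, 0.533, 1.18]
wide_cupboard [([422.0, 158.0], 0.94), ([253.0, 222.0], 0.58)]
wide_touch [([424.0, 177.0], 0.68)]
wide_edge [([422.0, 180.0], 0.71)]
narrow_cupboard [([326.0, 190.0], 0.6), ([422.0, 177.0], 0.4)]
tin [([252.0, 222.0], 0.74), ([325.0, 188.0], 0.4)]
cup [([293.0, 244.0], 0.91), ([422.0, 160.0], 0.45)]
```

View pics/scene0.png

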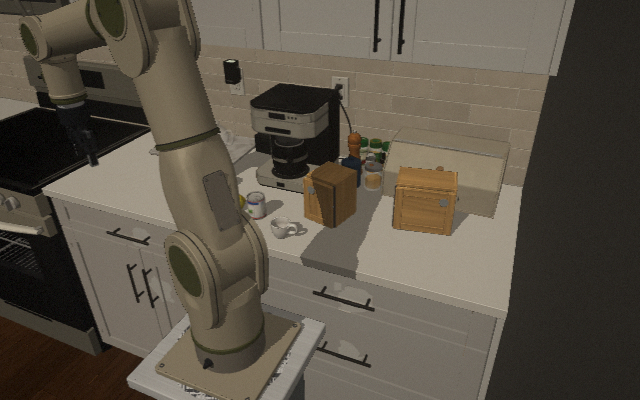

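View pics/top0.png

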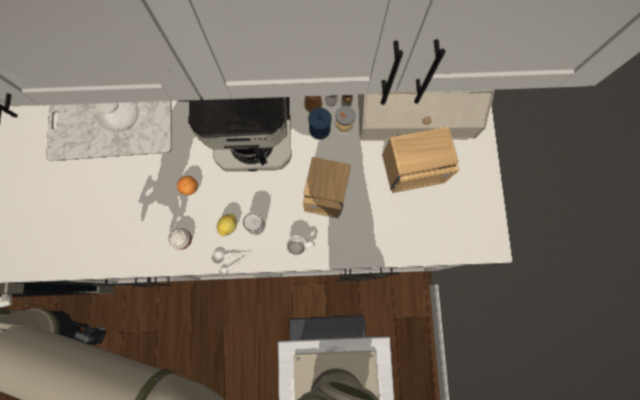

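The wide cupboard is on the right: about (420,160) in top, with its touch plate near (445,203) in scene. The narrow one is at (327,187) in top. I'll zoom in for the corners.

```bash
python3 - <<'E'
import cv2,numpy as np
a=cv2.imread("pics/scene0.png")[155:245,380:475];b=cv2.imread("pics/top0.png")[120:210,370:470]
a=cv2.resize(a,None,fx=4,fy=4,interpolation=2);b=cv2.resize(b,None,fx=4,fy=4,interpolation=2)
cv2.imwrite("pics/crop.png",np.hstack([a,b]))
E
```

```text
(no output)
```

View pics/crop.png

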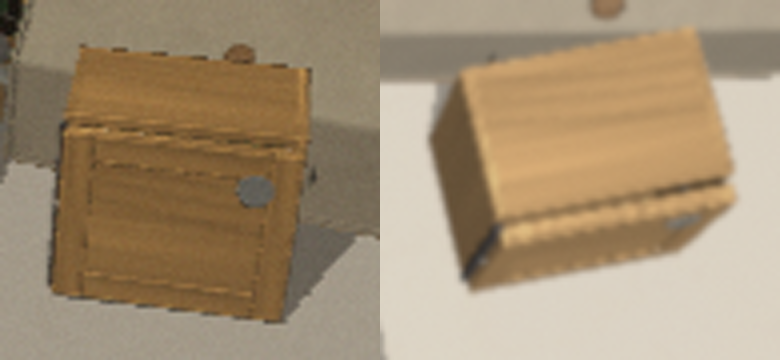

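```bash
cat > h.py <<'E'
from workcell import sensors, imaging
import cv2,numpy as np
from scipy.optimize import least_squares
from scipy.spatial.transform import Rotation as Ro
def proj(c,X):
    K=imaging.calibration(c);p=(np.array(X)@np.array(K["R"]).T+K["t"])@np.array(K["mtx"]).T
    return p[:,:2]/p[:,2:]
def W(p,L):  # cupboard -> world
    c,s=np.cos(p[2]),np.sin(p[2]);L=np.atleast_2d(L)
    return np.c_[p[0]+c*L[:,0]-s*L[:,1],p[1]+s*L[:,0]+c*L[:,1],L[:,2]]
def fit(L,c,px,p0):
    f=lambda p:(proj(c,W(p,L))-px).ravel()
    return f
E
python3 - <<'E'
from h import *
f=-.074
Ls=np.array([[f-.001,-.053,.114],[f,.083,.144],[f,-.083,.144],[f,.083,.006],[f,-.083,.006],[.055,.085,.15],[.055,-.085,.15]])
ps=np.array([[443.75,202.75],[396.5,187],[455.5,193.7],[393,228],[450,235],[400.5,166.5],[457.5,172.5]])
Lt=np.array([[.055,.085,.15],[.055,-.085,.15],[-.055,-.085,.15],[-.055,.085,.15],[f,.083,.144],[f,-.083,.144],[f-.001,-.053,.114]])
pt=np.array([[391,138],[448.5,127],[458,164],[400,175.5],[401,180.5],[458.75,170.5],[445.75,175.5]])
g=lambda p:np.r_[(proj("scene",W(p,Ls))-ps).ravel(),(proj("top",W(p,Lt))-pt).ravel()]
r=least_squares(g,[.7,-.25,0],loss="soft_l1");p=r.x
print(p,np.round(r.fun,1).tolist())
for n,q in dict(touch=[f-.001,-.053,.114],edge=[-.067,-.083,.144],hinge=[-.067,.083,.144]).items():print(n,W(p,q)[0].round(4))
# narrow cupboard & cup rough from top
from scipy.optimize import fsolve
for n,u,z in(("narrow top mid",(332,178),.15),("cup",(296,245),.03),("narrow doorL",(305,208),.144),("narrow doorR",(340,216),.144),("breadbox L front",(363,138),.2)):
    print(n,fsolve(lambda q:proj("top",[[q[0],q[1],z]])[0]-u,[.6,0]).round(3))
E
```

```text
[ 0.65320299 -0.2681112   0.1546027 ] [0.1, 0.3, -0.8, 1.1, 1.0, 1.2, -0.5, 0.4, 0.1, 1.0, -0.4, -0.5, 0.3, -0.7, -1.4, -0.8, 0.4, -0.8, 1.1, -0.7, -1.3, -0.8, -0.4, 1.2, 0.7, 0.1, -0.0, 0.4]
touch [ 0.5873 -0.332   0.114 ]
edge [ 0.5998 -0.3604  0.144 ]
hinge [ 0.5742 -0.1964  0.144 ]
narrow top mid [ 0.583 -0.011]
cup [0.418 0.098]
narrow doorL [0.504 0.066]
narrow doorR [ 0.479 -0.028]
breadbox L front [ 0.676 -0.095]
```

```bash
cat >> h.py <<'E'
P=[0.65320,-0.26811,0.15460]
def go(local_or_world,yang,local=True):
    "shift/turn in tool axes to reach point, tool down, tool-y heading yang (deg)"
    o=sensors.get_obs();R=Ro.from_quat(o["ee_rot"])
    X=W(P,local_or_world)[0] if local else np.array(local_or_world)
    y=np.array([np.cos(np.radians(yang)),np.sin(np.radians(yang)),0]);z=np.array([0,0,-1.]);x=np.cross(y,z)
    T=Ro.from_matrix(np.c_[x,y,z])
    print("t",round(o["clock"],2),"pos",np.round(o["position"],4),"F",np.round(o["ft_force"],1),"target",X.round(3),"shift",R.inv().apply(X-o["position"]).round(4),"turn",(R.inv()*T).as_rotvec().round(3))
E
python3 -c "
from h import *
go([.5,.1,.25],-6,False)"
```

```text
t 0.7 pos [0.2288 0.5816 0.2484] F [-0.7  1.1 -0.6] target [0.5  0.1  0.25] shift [-0.4287 -0.3489 -0.0017] turn [ 0.    -0.     1.301]
```

```bash
python3 -m inch '[[[-0.429,-0.349,0,0,0,1.3,1],[-0.429,-0.349,0,0,0,1.3,1],[-0.429,-0.349,0,0,0,1.3,1],[-0.429,-0.349,0,0,0,1.3,1],[-0.429,-0.349,0,0,0,1.3,1],[-0.429,-0.349,0,0,0,1.3,1],[-0.429,-0.349,0,0,0,1.3,1],[-0.429,-0.349,0,0,0,1.3,1],[-0.429,-0.349,0,0,0,1.3,1],[-0.429,-0.349,0,0,0,1.3,1]]]' 30; python3 -c "
from h import *
go([-.135,-.053,.25],-81.14)"
```

```text
clock: 1.7
position: [0.4749, 0.1441, 0.2487]
ee_rot: [0.744, 0.668, 0.001, -0.0]
ft_force: [0.8, 0.7, 0.3]
grip_width: 0.002
grasp_force: 0.0
t 1.7 pos [0.4749 0.1441 0.2487] F [0.8 0.7 0.3] target [ 0.528 -0.341  0.25 ] shift [-0.4769  0.1049 -0.0016] turn [ 0.000e+00 -1.000e-03  1.309e+00]
```

```bash
python3 -m inch '[[[-0.477,0.105,0,0,0,1.31,1],[-0.477,0.105,0,0,0,1.31,1],[-0.477,0.105,0,0,0,1.31,1],[-0.477,0.105,0,0,0,1.31,1],[-0.477,0.105,0,0,0,1.31,1],[-0.477,0.105,0,0,0,1.31,1],[-0.477,0.105,0,0,0,1.31,1],[-0.477,0.105,0,0,0,1.31,1],[-0.477,0.105,0,0,0,1.31,1],[-0.477,0.105,0,0,0,1.31,1]]]'; python3 -c "
from h import *
go([-.125,-.053,.125],-81.14)"
```

```text
clock: 2.7
position: [0.5289, -0.3421, 0.2482]
ee_rot: [0.997, 0.076, -0.0, 0.0]
ft_force: [0.7, 0.7, 0.4]
grip_width: 0.0
grasp_force: 0.0
t 2.7 pos [ 0.5289 -0.3421  0.2482] F [0.7 0.7 0.4] target [ 0.538 -0.34   0.125] shift [ 0.0093 -0.0011  0.1232] turn [ 0.001  0.    -0.003]
```

```bash
python3 -m inch '[[[0.009,-0.001,0.04,0,0,0,1],[0.009,-0.001,0.08,0,0,0,1],[0.009,-0.001,0.11,0,0,0,1],[0.009,-0.001,0.125,0,0,0,1],[0.009,-0.001,0.125,0,0,0,1],[0.009,-0.001,0.125,0,0,0,1]]]'; python3 -c "
from h import *
import cv2
go([-.085,-.053,.123],-81.14)
a=imaging.camera('scene')[140:250,370:490];b=imaging.camera('top')[110:220,360:480]
cv2.imwrite('pics/c2.png',cv2.resize(np.hstack([a,b]),None,fx=3.3,fy=3.3,interpolation=2))"
```

```text
clock: 3.3
position: [0.5385, -0.3373, 0.1247]
ee_rot: [0.997, 0.078, 0.001, 0.0]
ft_force: [1.0, 0.9, 1.3]
grip_width: 0.003
grasp_force: 0.0
t 3.3 pos [ 0.5385 -0.3373  0.1247] F [1.  0.9 1.3] target [ 0.577 -0.334  0.123] shift [0.039  0.0024 0.0017] turn [ 0.001 -0.001  0.002]
```

View pics/c2.png

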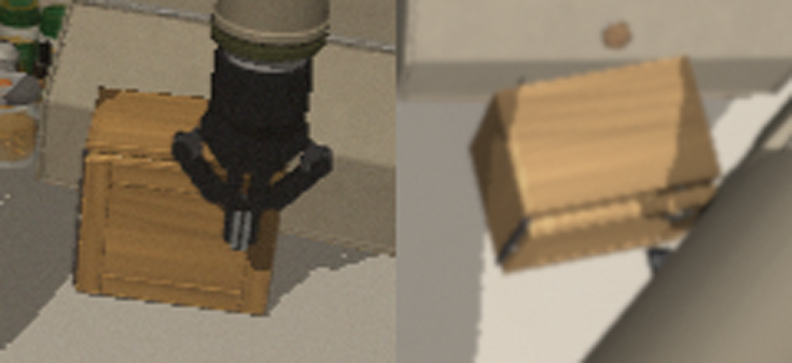

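The picture shows the shut fingers in front of the door at the plate's place (crop (238,230)). Next I move up to it and press.

```bash
python3 -m inch '[[[0.015,0.002,0,0,0,0,1],[0.03,0.002,0,0,0,0,1],[0.033,0.002,0,0,0,0,1],[0.033,0.002,0,0,0,0,1]]]'; python3 -m inch '[[[0.002,0,0,0,0,0,1],[0.003,0,0,0,0,0,1],[0.004,0,0,0,0,0,1],[0.004,0,0,0,0,0,1]]]'
```

```text
clock: 3.8
position: [0.5713, -0.3338, 0.1241]
ee_rot: [0.997, 0.079, 0.001, 0.0]
ft_force: [-0.1, 0.1, 0.9]
grip_width: -0.001
grasp_force: 0.0
clock: 4.2
position: [0.5747, -0.3331, 0.1233]
ee_rot: [0.997, 0.078, 0.0, -0.0]
ft_force: [0.5, -0.0, -0.3]
grip_width: 0.002
grasp_force: 0.0
```

```bash
python3 -m inch '[[[0.001,0,0,0,0,0,1],[0.002,0,0,0,0,0,1],[0.002,0,0,0,0,0,1],[0.002,0,0,0,0,0,1]]]'
```

```text
clock: 4.6
position: [0.5767, -0.3328, 0.1232]
ee_rot: [0.997, 0.078, -0.0, -0.0]
ft_force: [0.1, -0.5, 0.6]
grip_width: -0.003
grasp_force: 0.0
```

```bash
python3 -m inch '[[[0.001,0,0,0,0,0,1],[0.0015,0,0,0,0,0,1],[0.0015,0,0,0,0,0,1],[0.0015,0,0,0,0,0,1]]]'
```

```text
clock: 5.0
position: [0.5781, -0.3325, 0.1232]
ee_rot: [0.997, 0.078, -0.0, -0.0]
ft_force: [-2.3, -0.7, 0.5]
grip_width: -0.0
grasp_force: 0.5
```

Contact is at about x=0.578. I'll press about 2 mm further, in small steps.

```bash
python3 -m inch '[[[0.001,0,0,0,0,0,1],[0.001,0,0,0,0,0,1],[0.001,0,0,0,0,0,1]]]'
```

```text
clock: 5.3
position: [0.5787, -0.3325, 0.1232]
ee_rot: [0.997, 0.078, -0.0, -0.0]
ft_force: [-4.5, 0.1, 1.4]
grip_width: -0.003
grasp_force: 2.4
```

```bash
python3 -m inch '[[[0.001,0,0,0,0,0,1],[0.001,0,0,0,0,0,1],[0.001,0,0,0,0,0,1]]]'
```

```text
clock: 5.6
position: [0.5798, -0.3325, 0.1232]
ee_rot: [0.997, 0.078, -0.0, -0.0]
ft_force: [-4.4, 0.3, 1.9]
grip_width: -0.001
grasp_force: 2.5
```

```bash
python3 -m inch '[[[0.001,0,0,0,0,0,1],[0.001,0,0,0,0,0,1],[0.001,0,0,0,0,0,1]]]'
```

```text
clock: 5.9
position: [0.5808, -0.3323, 0.1232]
ee_rot: [0.997, 0.078, -0.0, -0.0]
ft_force: [-5.4, 0.1, 1.5]
grip_width: -0.0
grasp_force: 2.5
```

```bash
python3 -m inch '[[[-0.05,0,0,0,0,0,1],[-0.1,0,0,0,0,0,1],[-0.13,0,-0.03,0,0,0,1],[-0.13,0,-0.08,0,0,0,1],[-0.13,0,-0.12,0,0,0,1],[-0.13,0,-0.12,0,0,0,1],[-0.13,0,-0.12,0,0,0,1],[-0.13,0,-0.12,0,0,0,1],[-0.13,0,-0.12,0,0,0,1],[-0.13,0,-0.12,0,0,0,1]]]'; python3 -m inch '[[[0,0,0,0,0,0,1],[0,0,0,0,0,0,1],[0,0,0,0,0,0,1],[0,0,0,0,0,0,1],[0,0,0,0,0,0,1],[0,0,0,0,0,0,1],[0,0,0,0,0,0,1],[0,0,0,0,0,0,1]]]';python3 -c "
from h import *
import cv2
go([-.11,-.065,.25],-81.14)
a=imaging.camera('scene')[140:260,370:490];b=imaging.camera('top')[110:230,360:480]
cv2.imwrite('pics/c3.png',cv2.resize(np.hstack([a,b]),None,fx=3.3,fy=3.3,interpolation=2))"
```

```text
clock: 6.9
position: [0.4525, -0.3521, 0.2423]
ee_rot: [0.997, 0.078, -0.001, -0.0]
ft_force: [-0.1, -0.1, 0.0]
grip_width: -0.0
grasp_force: 0.0
clock: 7.7
position: [0.4527, -0.3524, 0.2433]
ee_rot: [0.997, 0.078, 0.0, -0.0]
ft_force: [-0.0, 0.3, 0.6]
grip_width: 0.003
grasp_force: 0.0
t 7.7 pos [ 0.4527 -0.3524  0.2433] F [-0.   0.3  0.6] target [ 0.555 -0.349  0.25 ] shift [ 0.101   0.0128 -0.0067] turn [-0.    -0.     0.002]
```

View pics/c3.png

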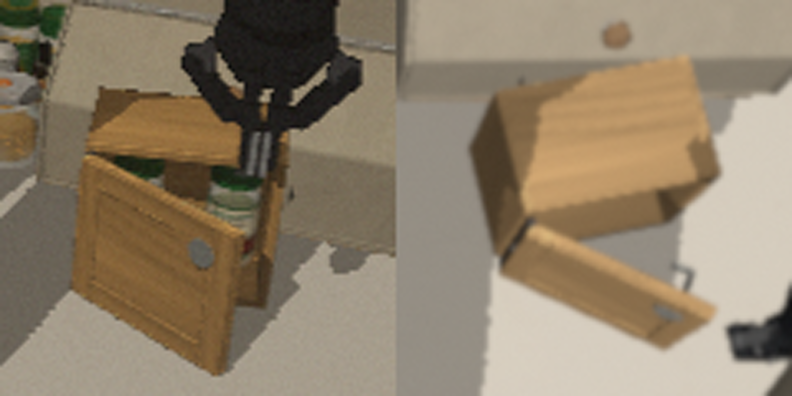

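The door is ajar at about 0.65 rad, with its free edge at crop (712,308). The latch hook on its inside is near the edge, around (685,275). I'll go in behind the door at r≈100 mm, clear of the hook, with the tool turned so its flat side does the pushing.

```bash
cat >> h.py <<'E'
def dp(th,off,r=.10,z=.118):
    s,c=np.sin(th),np.cos(th);return [-.067-r*s+off*c,.083-r*c-off*s,z]
E
python3 -c "
from h import *
print(sensors.get_obs()['joint_pos'].__repr__());go(dp(.65,.037,z=.245),-144)"
```

```text
array([-0.14517365,  0.28842994,  0.88216838,  1.64692625, -0.2291304 ,
        1.31490841, -0.63873622])
t 7.8 pos [ 0.4527 -0.3524  0.2433] F [ 0.7 -1.1  0.1] target [ 0.559 -0.302  0.245] shift [ 0.1131 -0.0331 -0.0017] turn [-0.     0.     1.099]
```

```bash
python3 -m inch '[[[0.113,-0.033,0,0,0,1.1,1],[0.113,-0.033,0,0,0,1.1,1],[0.113,-0.033,0,0,0,1.1,1],[0.113,-0.033,0,0,0,1.1,1],[0.113,-0.033,0,0,0,1.1,1],[0.113,-0.033,0,0,0,1.1,1],[0.113,-0.033,0,0,0,1.1,1],[0.113,-0.033,0,0,0,1.1,1],[0.113,-0.033,0,0,0,1.1,1],[0.113,-0.033,0,0,0,1.1,1]]]';python3 -c "
from h import *
import cv2
go(dp(.65,.037),-144)
a=imaging.camera('scene')[140:260,370:490];b=imaging.camera('top')[110:230,360:480]
cv2.imwrite('pics/c4.png',cv2.resize(np.hstack([a,b]),None,fx=3.3,fy=3.3,interpolation=2))"
```

```text
clock: 8.8
position: [0.5592, -0.3021, 0.2432]
ee_rot: [0.891, -0.453, -0.0, 0.0]
ft_force: [0.3, 0.3, -0.1]
grip_width: -0.001
grasp_force: 0.0
t 8.8 pos [ 0.5592 -0.3021  0.2432] F [ 0.3  0.3 -0.1] target [ 0.559 -0.302  0.118] shift [-1.000e-04 -1.000e-04  1.252e-01] turn [0.    0.    0.001]
```

View pics/c4.png

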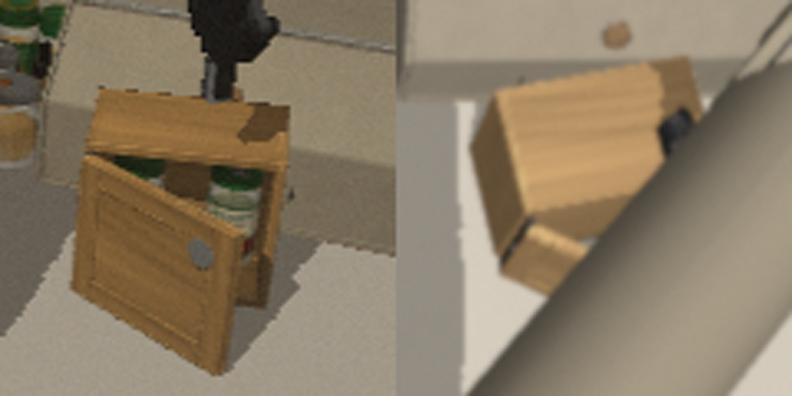

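Over the gap as planned. I'll descend to TCP z≈0.132 only, so the knuckles stay above the cupboard top.

```bash
python3 -m inch '[[[0,0,0.04,0,0,0,1],[0,0,0.07,0,0,0,1],[0,0,0.09,0,0,0,1],[0,0,0.1,0,0,0,1],[0,0,0.111,0,0,0,1],[0,0,0.111,0,0,0,1],[0,0,0.111,0,0,0,1]]]';python3 -c "
from h import *
for th in (.65,.8,.95,1.1,1.25,1.4,1.5,1.57): go(dp(th,.023,z=.132),-144)"
```

```text
clock: 9.6
position: [0.5595, -0.3025, 0.133]
ee_rot: [0.891, -0.454, 0.0, -0.0]
ft_force: [1.7, -0.0, -0.4]
grip_width: -0.003
grasp_force: 0.0
t 9.6 pos [ 0.5595 -0.3025  0.133 ] F [ 1.7 -0.  -0.4] target [ 0.547 -0.295  0.132] shift [-0.0132  0.006   0.001 ] turn [-0.    -0.001 -0.001]
t 9.6 pos [ 0.5595 -0.3025  0.133 ] F [ 1.7 -0.  -0.4] target [ 0.532 -0.29   0.132] shift [-0.0259  0.0147  0.001 ] turn [-0.    -0.001 -0.001]
t 9.6 pos [ 0.5595 -0.3025  0.133 ] F [ 1.7 -0.  -0.4] target [ 0.519 -0.283  0.132] shift [-0.0397  0.0213  0.001 ] turn [-0.    -0.001 -0.001]
t 9.6 pos [ 0.5595 -0.3025  0.133 ] F [ 1.7 -0.  -0.4] target [ 0.507 -0.274  0.132] shift [-0.0544  0.0258  0.001 ] turn [-0.    -0.001 -0.001]
t 9.6 pos [ 0.5595 -0.3025  0.133 ] F [ 1.7 -0.  -0.4] target [ 0.496 -0.263  0.132] shift [-0.0696  0.0281  0.001 ] turn [-0.    -0.001 -0.001]
t 9.6 pos [ 0.5595 -0.3025  0.133 ] F [ 1.7 -0.  -0.4] target [ 0.487 -0.25   0.132] shift [-0.085   0.0281  0.0009] turn [-0.    -0.001 -0.001]
t 9.6 pos [ 0.5595 -0.3025  0.133 ] F [ 1.7 -0.  -0.4] target [ 0.482 -0.241  0.132] shift [-0.0952  0.0268  0.0009] turn [-0.    -0.001 -0.001]
t 9.6 pos [ 0.5595 -0.3025  0.133 ] F [ 1.7 -0.  -0.4] target [ 0.479 -0.235  0.132] shift [-0.1022  0.0253  0.0009] turn [-0.    -0.001 -0.001]
```

```bash
python3 -m inch '[[[-0.007,0.003,0,0,0,0,1],[-0.013,0.006,0,0,0,0,1],[-0.019,0.01,0,0,0,0,1],[-0.026,0.015,0,0,0,0,1],[-0.033,0.018,0,0,0,0,1],[-0.04,0.021,0,0,0,0,1],[-0.047,0.024,0,0,0,0,1],[-0.054,0.026,0,0,0,0,1],[-0.054,0.026,0,0,0,0,1]]]';python3 -c "
from h import *
for th in (1.1,1.25,1.4,1.5,1.57): go(dp(th,.023,z=.132),-144)"
```

```text
clock: 10.5
position: [0.5054, -0.2731, 0.1321]
ee_rot: [0.891, -0.454, -0.001, -0.0]
ft_force: [-0.1, 0.1, 0.1]
grip_width: 0.0
grasp_force: 0.0
t 10.5 pos [ 0.5054 -0.2731  0.1321] F [-0.1  0.1  0.1] target [ 0.507 -0.274  0.132] shift [ 0.0011 -0.0006  0.0001] turn [ 0.     0.001 -0.001]
t 10.5 pos [ 0.5054 -0.2731  0.1321] F [-0.1  0.1  0.1] target [ 0.496 -0.263  0.132] shift [-0.0141  0.0016  0.0001] turn [ 0.     0.001 -0.001]
t 10.5 pos [ 0.5054 -0.2731  0.1321] F [-0.1  0.1  0.1] target [ 0.487 -0.25   0.132] shift [-0.0295  0.0016  0.0001] turn [ 0.     0.001 -0.001]
t 10.5 pos [ 0.5054 -0.2731  0.1321] F [-0.1  0.1  0.1] target [ 0.482 -0.241  0.132] shift [-0.0396  0.0003  0.0002] turn [ 0.     0.001 -0.001]
t 10.5 pos [ 0.5054 -0.2731  0.1321] F [-0.1  0.1  0.1] target [ 0.479 -0.235  0.132] shift [-0.0467 -0.0012  0.0002] turn [ 0.     0.001 -0.001]
```

```bash
python3 -m inch '[[[-0.007,0.001,0,0,0,0,1],[-0.014,0.002,0,0,0,0,1],[-0.021,0.002,0,0,0,0,1],[-0.027,0.002,0,0,0,0,1],[-0.033,0.001,0,0,0,0,1],[-0.038,0,0,0,0,0,1],[-0.043,0,0,0,0,0,1],[-0.048,-0.001,0,0,0,0,1],[-0.05,-0.001,0,0,0,0,1],[-0.05,-0.001,0,0,0,0,1]]]';python3 -c "
from h import *
import cv2
a=imaging.camera('scene')[140:260,370:490];b=imaging.camera('top')[110:230,360:480]
cv2.imwrite('pics/c5.png',cv2.resize(np.hstack([a,b]),None,fx=3.3,fy=3.3,interpolation=2))"
```

```text
clock: 11.5
position: [0.4775, -0.2321, 0.1321]
ee_rot: [0.891, -0.454, -0.0, -0.0]
ft_force: [-0.2, 0.2, -0.4]
grip_width: 0.001
grasp_force: 0.0
```

View pics/c5.png

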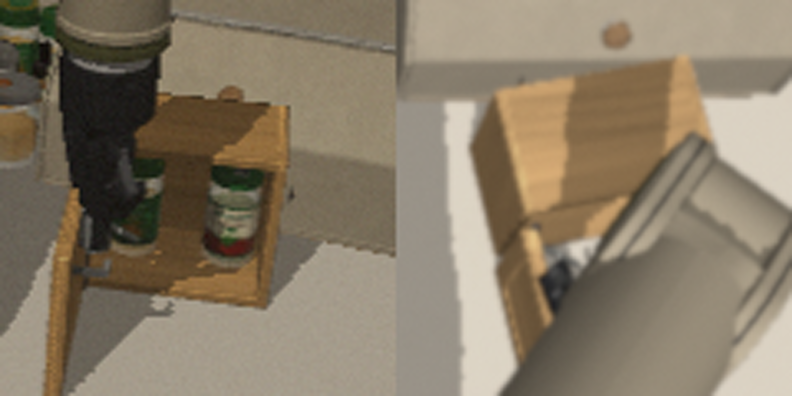

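The door stands about square to the front. I'll back the finger off it, then raise.

```bash
python3 -m inch '[[[0.01,0,0,0,0,0,1],[0.025,0,0,0,0,0,1],[0.025,0,-0.03,0,0,0,1],[0.025,0,-0.08,0,0,0,1],[0.025,0,-0.13,0,0,0,1],[0.025,0,-0.17,0,0,0,1],[0.025,0,-0.17,0,0,0,1]]]'; python3 -m inch '[[[0.05,0,0,0,0,0,1],[0.1,0,0,0,0,0,1],[0.15,0,0,0,0,0,1],[0.15,0,0,0,0,0,1],[0.15,0,0,0,0,0,1],[0.15,0,0,0,0,0,1],[0.15,0,0,0,0,0,1],[0.15,0,0,0,0,0,1]]]'; python3 -c "
from h import *
import cv2
cv2.imwrite('pics/s6.png',imaging.camera('scene'))
b=imaging.camera('top');cv2.imwrite('pics/c6.png',b)
for th in(1.3,1.5,1.57,1.7):
  L=[[-.067-.166*np.sin(th),.083-.166*np.cos(th),.144]];print(th,proj('scene',W(P,L)),proj('top',W(P,L)))
a=cv2.imread('pics/s6.png')[130:280,300:490];b=b[130:280,250:460]
cv2.imwrite('pics/c7.png',cv2.resize(np.hstack([a,b]),None,fx=2,fy=2,interpolation=2))"
```

```text
clock: 12.3
position: [0.494, -0.2545, 0.3072]
ee_rot: [0.891, -0.455, 0.003, -0.001]
ft_force: [0.7, 0.4, -0.4]
grip_width: -0.004
grasp_force: 0.0
clock: 13.1
position: [0.5808, -0.3732, 0.3027]
ee_rot: [0.891, -0.454, 0.0, -0.001]
ft_force: [-0.1, 1.0, 0.2]
grip_width: 0.002
grasp_force: 0.0
1.3 [[406.28778721 219.06744745]] [[430.17428933 233.25258263]]
1.5 [[393.06062454 218.61077375]] [[418.75192964 237.65422067]]
1.57 [[388.45570668 218.11512748]] [[414.53694695 238.63896506]]
1.7 [[380.09103197 216.75261727]] [[406.52241668 239.67226388]]
```

View pics/c7.png

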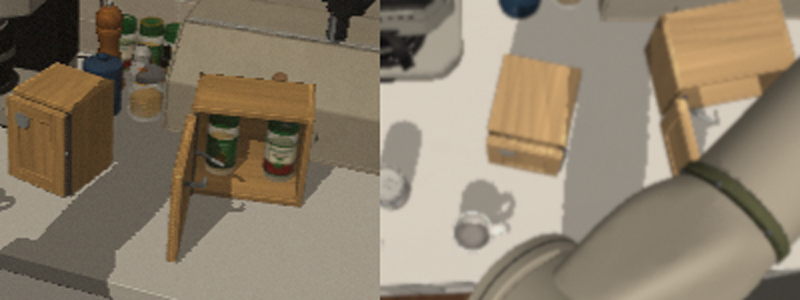

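The door edge is at about (387,218) in scene, which puts the angle at about 1.58 rad. The narrow cupboard is shut and the cup hasn't moved.

```bash
python3 -c "
from workcell import order
print(order.hand_in())"
```

```text
the job is handed in; nothing more can be done
None
```

I handed the job in at about 13 s: the wide cupboard's door was pressed, sprang ajar by itself and now stands about square to the front (about 1.58 rad from the last picture); the narrow cupboard is shut, and I saw nothing moved, though only the cup was in the last close-up and the hand-in returned no verdict.

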